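# Packing boards from the dowel rack into their matching slots

### The arm

A 6-joint arm with a two-finger parallel gripper is mounted at the origin on a cart in front of the work surface, level with it; the furniture and walls round the work are solid. World frame = base frame: x ahead of the robot, y to its left, z up, the work surface at z = 0. Lengths are in mm, angles in degrees, forces in N, time in s.
With the tool pointing down it reaches from about 350 to 850 mm from the base axis. Payload 8.1 kg.
Tool frame: the origin (TCP) lies at the centre of the arm's flange, where the gripper is bolted on; the fingertips stand 173 mm ahead of it and the grasp point (between the pads) lies 155 mm ahead of it; z points along the fingers, y is the line along which they close (so a half turn about z gives the same grasp; the last joint's range is limited). The gripper opens to 85 mm and grips with 20 to 120 N. Pads are 22 mm wide; open, the fingers measure 114 mm over their backs; the gripper's body (76 mm by 85 mm) begins 54 mm behind the grasp point. The pads swing forward as they close: fully open they stand 13 mm farther back than shut.
Start: joints at [-71.413, 7.471, 85.268, -0, 87.261, -4.893], TCP at [239.076, -550.318, 404.692] pointing down, gripper open.
Joint ranges: [-169.43, 169.43], [-51.17, 129.36], [1.28, 143.12], [-76.62, 256.62], [0, 156.53], [-152.29, 152.29]. Speed limits (degrees/s): [136.94, 136.94, 159.86, 180, 180, 180].

### API

Orientations are given as [roll, pitch, yaw] about the fixed x, y, z axes, in that order (R = Rz(yaw) Ry(pitch) Rx(roll)).
In Python, from bench import * gives the robot as it stands.
- The arm moves only by the shell command python3 -m jog 'ROWS' [FORCE]. ROWS is text: rows parted by semicolons, each of 7 numbers parted by spaces: the shift along the tool's x, y, z scaled (see below), then the turn, a rotation vector about the tool's x, y, z scaled (see below), then the closure, from -1 (fully open) to 1 (shut). In form: tx ty tz wx wy wz hand; .... A call has 1 to 5 rows; each row shifts and turns the commanded pose from where the row before left it, along the tool's axes as they then stand; what a row does not reach is not made up. The controller multiplies each number of a shift by 0.1 m and each number of a turn by 60 degrees. A row lasts 1/8 s, in which the tool goes at most 62.5 mm and 10.7 degrees, less where a joint would pass 70% of its speed; a pose out of reach is approached as far as the arm can. A call with a number of a shift or a turn outside -1 to 1 is refused whole. A call with a gripper value outside its range is refused whole. The fingers move at their own pace and stop on an object; FORCE is the grip in N (left out, the last holds). Time passes only in rows, so rows that do not move let the fingers close. It gives the time, the measured TCP pose, the force, the opening and the grip force at its end, in the units of the state.
- sense(): the state, without advancing time (a new reading comes with each control period).
- snapshot(name): name is "scene" or "side" or "wrist"; returns a dict with "img" (480x640x3 uint8, red, green, blue), "fx", "fy", "cx", "cy" (pixels), "dist" ([k1, k2, p1, p2, k3] as OpenCV has them; the pictures are not rectified), "extrinsics" (4x4, takes a point from camera to world coordinates). Camera axes: x right, y down, z forward; pixel columns grow to the right and rows downward; lengths in mm; the calibration is good to about 2 mm. A picture is of the moment at which its call begins. There is no depth.
- hand_in(): hands the job in; it is judged then, once.
The state is a dict: "time": time; "joint_pos": joint angles; "qd": joint speeds; "joint_efforts": joint torques, N m; "tool_pos": TCP position; "tcp_rot": TCP orientation; "ft_force": force on the tool from outside, world axes, zero at the start; "wrist_torque": the same for the moment, N m; "finger_gap": finger opening in mm; "grip_force": force on a finger pad.
Only numpy, scipy, OpenCV 4.12 (cv2) and the standard library are available. Lean on these libraries where they do the work, as an engineer would, in place of code of your own. Each camera call takes 0.05 s, during which the arm holds its last target. There are 200 camera calls.

### The job

Move the four beech packing boards from the open dowel rack to the row of slotted wooden holders, one after another: each board goes into the holder whose slot matches its thickness. Stand every board upright, fully down on the slot's floor and about in the middle of the slot's length, and do not let any board fall over.

Things in the scene. Friction and masses are not known exactly. Their poses are not given: they have to be found in the camera images.
- board_14: The thinnest of four pale beech packing boards: a plain rectangular board 14 mm thick, 90 mm long, 80 mm high, about 66 g, standing on its long edge in the dowel rack. Origin: centre of its underside; x along the 90 mm length, y through the thickness, z up to the top edge (80 mm).
- board_22: The second thinnest of four pale beech packing boards: a plain rectangular board 22 mm thick, 90 mm long, 80 mm high, about 103 g, standing on its long edge in the dowel rack. Origin: centre of its underside; x along the 90 mm length, y through the thickness, z up to the top edge (80 mm).
- board_30: The second thickest of four pale beech packing boards: a plain rectangular board 30 mm thick, 90 mm long, 80 mm high, about 140 g, standing on its long edge in the dowel rack. Origin: centre of its underside; x along the 90 mm length, y through the thickness, z up to the top edge (80 mm).
- board_38: The thickest of four pale beech packing boards: a plain rectangular board 38 mm thick, 90 mm long, 80 mm high, about 178 g, standing on its long edge in the dowel rack. Origin: centre of its underside; x along the 90 mm length, y through the thickness, z up to the top edge (80 mm).
- holder_14: Fixed brown wooden block for the 14 mm board: 110 mm long (x), 72 wide (y), 50 high (z). One central slot along x, open at both ends and at the top, 20 mm wide (the narrowest of the four); its top 10 mm are bevelled to 30 mm at the mouth. Origin: centre of the underside; slot floor (black lining), where the board stands, at z = 10 mm. Holders stand 74 mm apart in a row, in shuffled order.
- holder_22: Fixed brown wooden block for the 22 mm board: 110 mm long (x), 72 wide (y), 50 high (z). One central slot along x, open at both ends and at the top, 28 mm wide (the second narrowest of the four); its top 10 mm are bevelled to 38 mm at the mouth. Origin: centre of the underside; slot floor (black lining), where the board stands, at z = 10 mm. Holders stand 74 mm apart in a row, in shuffled order.
- holder_30: Fixed brown wooden block for the 30 mm board: 110 mm long (x), 72 wide (y), 50 high (z). One central slot along x, open at both ends and at the top, 36 mm wide (the second widest of the four); its top 10 mm are bevelled to 46 mm at the mouth. Origin: centre of the underside; slot floor (black lining), where the board stands, at z = 10 mm. Holders stand 74 mm apart in a row, in shuffled order.
- holder_38: Fixed brown wooden block for the 38 mm board: 110 mm long (x), 72 wide (y), 50 high (z). One central slot along x, open at both ends and at the top, 44 mm wide (the widest of the four); its top 10 mm are bevelled to 54 mm at the mouth. Origin: centre of the underside; slot floor (black lining), where the board stands, at z = 10 mm. Holders stand 74 mm apart in a row, in shuffled order.
- dowel_rack: Fixed plywood rack 120 x 314 mm that holds the boards at the start, in shuffled order. Origin: centre of its underside; its row runs along y. Places at y = -111, -37, 37, 111 mm; the boards stand on its floor at z = 14 mm with their x along the rack's x, between pairs of dowel posts whose tops are at z = 52 mm.
- rail_board: Fixed dark wooden base board 130 x 310 x 12 mm that carries the four holders in a row along its y, at y = -111, -37, 37, 111 mm. Origin: centre of its underside. It and the dowel rack stand left and right in front of the robot, either way round. Chandeliers hang low over the bench not far behind both: keep the arm from swinging out beyond the row.

How it is judged:
By the outcome, as a careful person would: the job done as asked, in the order asked, and still so for the second after the job is handed in, with the robot touching nothing.
It also fails if it takes over 120 s, if anything falls off the work surface, if the arm or the gripper's body presses on something with over 40 N, if the wrist force passes 120 N, or if a joint passes its speed limit or range.

## Working session

There is one attempt and no reset: what is moved stays moved. The work goes in short steps, Python scripts to look and compute and a shell command to move; the robot and the scene stay as the last step left them, time stands still between calls to the robot, and variables do not carry over. Pictures are saved under pics/ and viewed, at most 14 in all, crops included, and the job is handed in when it is done.

```bash
mkdir -p pics; ls; python3 - <<'E'
from bench import *
import cv2,numpy as np
for n in ["scene","side"]:
    s=snapshot(n); cv2.imwrite(f"pics/{n}0.png",s["img"][:,:,::-1])
    print(n,s["fx"],s["fy"],s["cx"],s["cy"],s["dist"]);print(np.round(s["extrinsics"],3).tolist())
print(sense())
E
```

```text
pics
scene 555.3131487891865 555.3131487891865 316.0765579803688 240.56467284774763 [-0.14866228  0.          0.          0.          0.        ]
[[-0.852, -0.236, 0.468, -175.378], [-0.523, 0.34, -0.781, 1117.939], [0.025, -0.911, -0.413, 635.295], [0.0, 0.0, 0.0, 1.0]]
side 472.4611634927835 472.4611634927835 324.7023325658731 241.47347147273905 [-0.09918737  0.          0.          0.          0.        ]
[[-0.992, -0.068, 0.104, 376.207], [-0.124, 0.546, -0.829, 1009.353], [-0.001, -0.835, -0.55, 718.055], [0.0, 0.0, 0.0, 1.0]]
{'time': 0.1, 'joint_pos': array([-7.14130921e+01,  7.51107032e+00,  8.53250288e+01, -1.31152311e-03,
        8.72609624e+01, -4.89093392e+00]), 'qd': array([-0.05492424, -0.06073886, -0.2502102 ,  0.02731347,  0.03090924,
        0.04898423]), 'joint_efforts': array([ 1.52204535e-03, -5.70948637e+01, -5.01942873e+01, -1.08820984e-04,
        7.99973641e-03, -7.62603668e-05]), 'tool_pos': array([ 239.00532953, -550.10976156,  403.7269977 ]), 'tcp_rot': array([-1.79903180e+02, -6.97024501e-03,  2.34778998e+01]), 'ft_force': array([-0.20514741, -0.47690133,  0.02041255]), 'wrist_torque': array([ 0.02945035, -0.04815835, -0.03200437]), 'grip_force': 0.0, 'finger_gap': 85.62843861510572}
```

View pics/scene0.png

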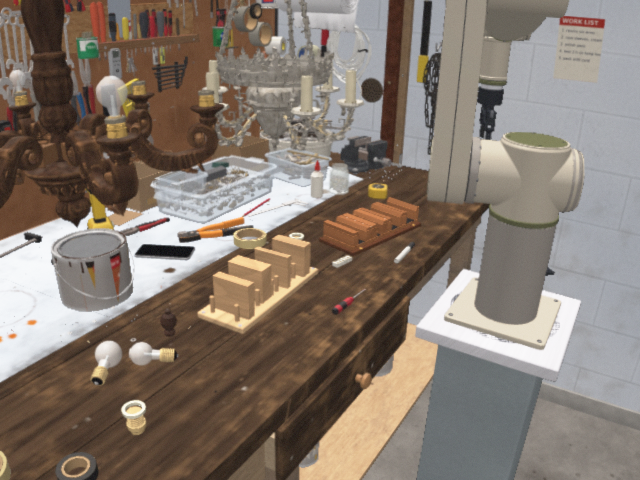

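View pics/side0.png

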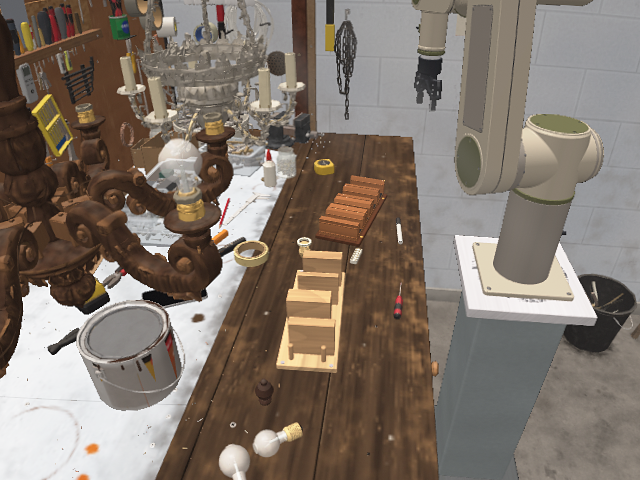

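Side view: rack at left of the robot (corners near (277,366), (337,370)), boards along to (325,255). The holder row is at about (320–385, 180–240). I'll cast rays for a rough position and zoom in.

```bash
cat > h.py <<'E'
from bench import *
import cv2,numpy as np
def ray(s,px):
    K=np.array([[s["fx"],0,s["cx"]],[0,s["fy"],s["cy"]],[0,0,1.]])
    u=cv2.undistortPoints(np.array(px,float).reshape(-1,1,2),K,np.array(s["dist"],float)).reshape(-1,2)
    E=np.array(s["extrinsics"]); d=np.c_[u,np.ones(len(u))]@E[:3,:3].T
    return E[:3,3],d
def plane(s,px,z):
    o,d=ray(s,px); return o+d*((z-o[2])/d[:,2])[:,None]
E
python3 - <<'E'
from h import *
s=snapshot("side")
print(plane(s,[[277,366],[337,370]],12).round())
print(plane(s,[[319,233],[355,243]],12).round())
print(plane(s,[[288,320],[336,320],[287,290],[332,290],[294,272],[338,273],[303,252],[341,252]],94).round())
print(plane(s,[[320,216],[350,224],[350,177],[385,181]],62).round())
im=s["img"][160:380,260:400,::-1]; im=cv2.resize(im,None,fx=2.7,fy=2.7,interpolation=cv2.INTER_CUBIC)
w=snapshot("scene")["img"][190:330,190:430,::-1]; w=cv2.resize(w,None,fx=1.75,fy=1.75,interpolation=cv2.INTER_CUBIC)
c=np.zeros((594,800,3),np.uint8); c[:im.shape[0],:im.shape[1]]=im; c[:w.shape[0],380:380+w.shape[1]]=w[:,:420]
cv2.imwrite("pics/crop1.png",c)
E
```

```text
[[547. 396.  12.]
 [430. 391.  12.]]
[[530. -95.  12.]
 [427. -56.  12.]]
[[530. 351.  94.]
 [438. 339.  94.]
 [549. 261.  94.]
 [456. 250.  94.]
 [545. 198.  94.]
 [449. 190.  94.]
 [538. 120.  94.]
 [451. 109.  94.]]
[[ 528. -103.   62.]
 [ 443.  -71.   62.]
 [ 466. -359.   62.]
 [ 354. -345.   62.]]
```

View pics/crop1.png

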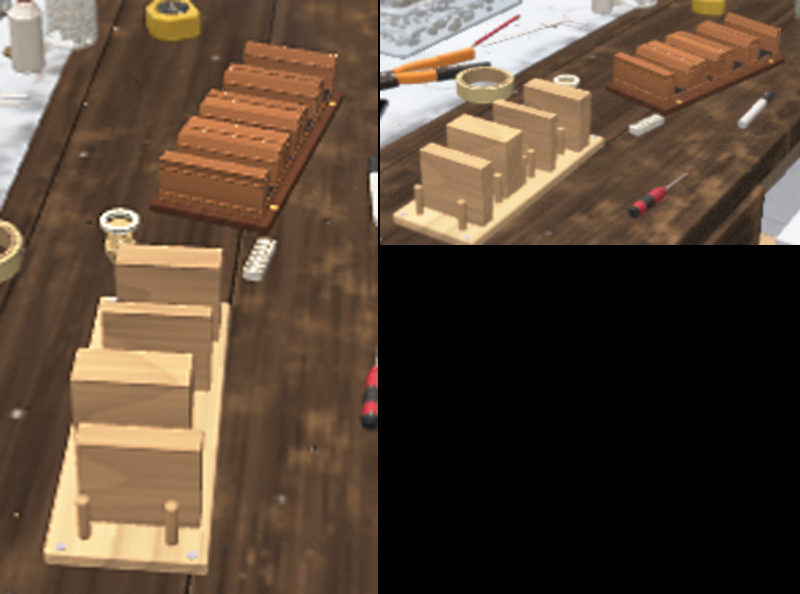

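Crop: going from near (+y) to far, the boards look like 22, 38, 14 and 30. The holder row is about 16° skewed. I'll move above the holders for a wrist picture.

```bash
python3 -m jog '0 0 -0.1 0 0 0.165 -1;0 0 -0.1 0 0 0.165 -1;0 0 0 0 0 0.165 -1;0 0 0 0 0 0.165 -1'
python3 -m jog '0.18 -0.55 0 0 0 0 -1;0.18 -0.55 0 0 0 0 -1;0.18 -0.55 0 0 0 0 -1;0.18 -0.55 0 0 0 0 -1;0.18 -0.55 0 0 0 0 -1'
python3 -m jog '0 -0.5 0 0 0 0 -1;0 -0.5 0 0 0 0 -1;0 0 0 0 0 0 -1;0 0 0 0 0 0 -1'
python3 - <<'E'
from h import *
s=snapshot("wrist"); cv2.imwrite("pics/w1.png",s["img"][:,:,::-1]); np.save("w1.npy",s,allow_pickle=True)
print(s["fx"],s["cx"],s["cy"],s["dist"],np.round(s["extrinsics"],3).tolist()); q=sense();print(q["tool_pos"],q["tcp_rot"],q["joint_pos"])
E
```

```text
time: 0.7
tool_pos: [239.1, -550.3, 424.6]
tcp_rot: [-180.0, 0.0, -16.4]
ft_force: [0.1, -0.3, -1.3]
finger_gap: 85.6
grip_force: 0.0
time: 1.32
tool_pos: [402.6, -309.4, 424.7]
tcp_rot: [180.0, -0.0, -16.1]
ft_force: [0.8, 0.3, 0.3]
finger_gap: 85.3
grip_force: 0.0
time: 1.82
tool_pos: [429.6, -215.2, 424.7]
tcp_rot: [180.0, -0.0, -16.1]
ft_force: [0.7, -0.8, -0.1]
finger_gap: 85.1
grip_force: 0.0
409.49931080145655 320.325089649204 240.17705203457982 [-0.02565156  0.          0.          0.          0.        ] [[-0.277, -0.914, -0.297, 504.232], [-0.961, 0.263, 0.085, -236.751], [0.0, 0.309, -0.951, 393.308], [0.0, 0.0, 0.0, 1.0]]
[ 429.48842001 -215.67722902  424.6773356 ] [ 1.79975905e+02  3.94528994e-04 -1.61416955e+01] [-3.27707647e+01 -1.17795169e+01  1.01960692e+02 -2.32003602e-02
  8.98123077e+01  7.33710054e+01]
```

View pics/w1.png

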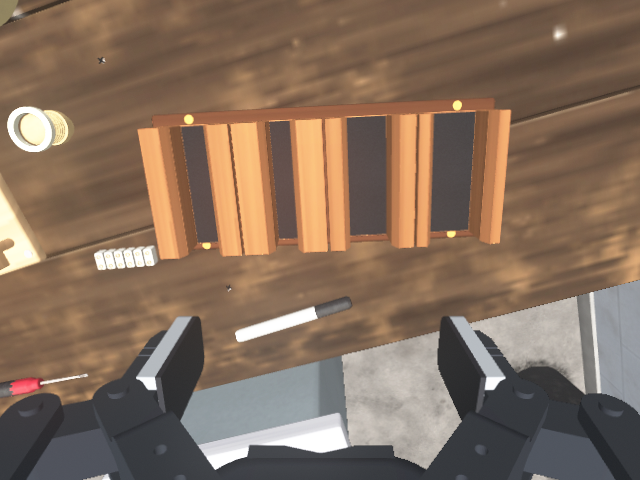

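Wrist view: the holder row spans columns 139–511. The black slot floors are at columns 190–217, 277–297, 347–387 and 432–474, and the row's outer top edges are (139,129)-(160,258) and (511,110)-(499,243).

```bash
python3 - <<'E'
from h import *
s=np.load("w1.npy",allow_pickle=True).item(); im=s["img"]
P=plane(s,[[139,129],[160,258],[511,110],[499,243]],62);print(P.round(1))
hsv=cv2.cvtColor(im,cv2.COLOR_RGB2HSV)
m=((hsv[...,2]<75)&(hsv[...,1]<110)).astype(np.uint8)*255
roi=np.zeros_like(m); roi[105:250,165:490]=255; m=cv2.morphologyEx(m&roi,cv2.MORPH_OPEN,np.ones((5,5)))
cs=[c for c in cv2.findContours(m,cv2.RETR_EXTERNAL,cv2.CHAIN_APPROX_NONE)[0] if cv2.contourArea(c)>800]
C=P.mean(0); 
ux=(P[0]-P[1]+P[2]-P[3])[:2]; uy=(P[0]+P[1]-P[2]-P[3])[:2]
yaw=np.degrees(np.arctan2(uy[1],uy[0]))-90; print("C",C,"yaw_y",yaw,"yaw_x",np.degrees(np.arctan2(ux[1],ux[0])),"L",np.linalg.norm(uy)/2,np.linalg.norm(ux)/2)
a=np.radians(yaw); R=np.array([[np.cos(a),-np.sin(a)],[np.sin(a),np.cos(a)]])
for c in cs:
    q=(plane(s,c.reshape(-1,2),22)[:,:2]-C[:2])@R
    l,h=np.percentile(q,[2,98],axis=0); print("slot x",l[0].round(1),h[0].round(1),"y",l[1].round(1),h[1].round(1),"w",(h-l)[1].round(1))
for y in (111,37,-37,-111): print(y,(C[:2]+R@[0,y]).round(1))
E
```

```text
[[ 528.6  -95.5   62. ]
 [ 423.6  -69.2   62. ]
 [ 461.9 -378.9   62. ]
 [ 355.9 -353.5   62. ]]
C [ 442.5112192  -224.27873169   62.        ] yaw_y -13.318528308654578 yaw_x -13.768730169074903 L 291.7430353438929 108.63572822695173
111 [ 468.1 -116.3]
37 [ 451.  -188.3]
-37 [ 434.  -260.3]
-111 [ 416.9 -332.3]
```

```bash
python3 - <<'E'
from h import *
s=np.load("w1.npy",allow_pickle=True).item(); im=s["img"]
print(im[190,[205,285,367,450]],im[190,165:500:3].max(1).tolist())
hsv=cv2.cvtColor(im,cv2.COLOR_RGB2HSV).astype(int); row=hsv[190]
dark=(row[:,2]<100)&(row[:,1]<110)
e=np.flatnonzero(np.diff(dark[165:490].astype(int)))+165.5; print(e)
C=np.array([442.5,-224.3]); a=np.radians(-13.5); R=np.array([[np.cos(a),-np.sin(a)],[np.sin(a),np.cos(a)]])
for z in(22,52,62): print(z,((plane(s,[[x,190] for x in e],z)[:,:2]-C)@R)[:,1].round(1))
o=s["extrinsics"]; print((np.array(o)[:2,3]-C)@R)
E
```

```text
[[96 79 76]
 [99 80 75]
 [88 76 73]
 [80 74 73]] [246, 194, 186, 184, 176, 129, 127, 124, 176, 94, 95, 94, 94, 97, 96, 97, 195, 244, 242, 247, 245, 249, 248, 223, 161, 250, 247, 249, 250, 251, 250, 249, 248, 189, 189, 185, 134, 101, 99, 101, 99, 101, 99, 152, 197, 243, 248, 247, 249, 251, 251, 249, 248, 233, 157, 231, 242, 243, 243, 240, 188, 166, 92, 92, 92, 89, 88, 89, 86, 85, 86, 85, 86, 85, 127, 135, 186, 191, 201, 230, 241, 242, 242, 225, 155, 235, 241, 242, 193, 83, 83, 82, 81, 80, 81, 80, 80, 79, 79, 79, 79, 78, 131, 130, 135, 131, 197, 186, 190, 190, 231, 240]
[190.5 210.5 278.5 279.5 284.5 285.5 290.5 292.5 348.5 385.5 431.5 469.5]
22 [ 124.6  106.2   43.7   42.8   38.2   37.3   32.7   30.9  -20.5  -54.4
  -96.7 -131.8]
52 [ 114.7   97.8   40.4   39.5   35.3   34.5   30.2   28.6  -18.6  -49.8
  -88.7 -121. ]
62 [ 111.4   95.    39.2   38.4   34.3   33.5   29.4   27.8  -18.   -48.3
  -86.  -117.4]
[62.93299271  2.30454765]
```

Slots from +y to −y are holder_22, 14, 30, 38 (edges match to about 1 mm), yaw −13.5°. Now the rack.

```bash
python3 -m jog '-0.1 -0.56 0 0 0 0 -1;-0.1 -0.56 0 0 0 0 -1;-0.1 -0.56 0 0 0 0 -1;-0.1 -0.56 0 0 0 0 -1;-0.1 -0.56 0 0 0 0 -1'
python3 -m jog '-0.1 -0.56 0 0 0 0 -1;-0.1 -0.56 0 0 0 0 -1;-0.1 -0.56 0 0 0 0 -1;0 0 0 0 0 -0.12 -1;0 0 0 0 0 -0.12 -1'
python3 -m jog '0 0 0 0 0 -0.12 -1;0 0 0 0 0 0 -1;0 0 0 0 0 0 -1'
python3 - <<'E'
from h import *
s=snapshot("wrist"); cv2.imwrite("pics/w2.png",s["img"][:,:,::-1]); np.save("w2.npy",s,allow_pickle=True)
E
```

```text
time: 2.5
tool_pos: [459.7, 68.2, 424.8]
tcp_rot: [180.0, -0.0, -16.3]
ft_force: [1.4, -0.3, -0.3]
finger_gap: 85.5
grip_force: 0.0
time: 3.12
tool_pos: [478.0, 237.2, 424.1]
tcp_rot: [180.0, 0.0, -1.5]
ft_force: [-0.4, 0.2, 0.5]
finger_gap: 85.4
grip_force: 0.0
time: 3.5
tool_pos: [477.7, 236.8, 424.5]
tcp_rot: [180.0, 0.0, 5.2]
ft_force: [0.2, -0.0, -0.1]
finger_gap: 85.4
grip_force: 0.0
```

View pics/w2.png

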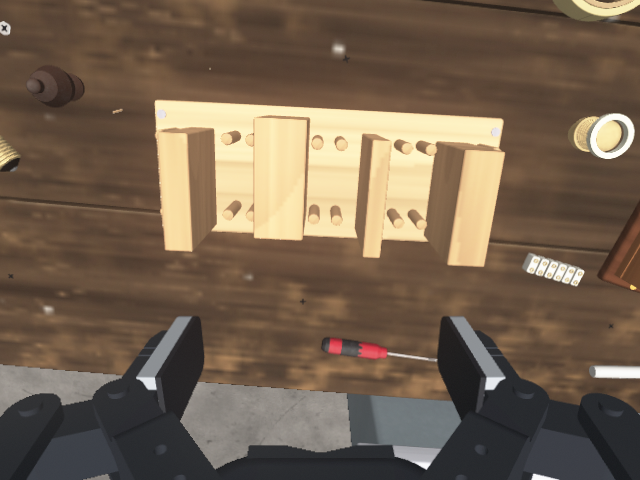

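```bash
python3 - <<'E'
from h import *
s=np.load("w2.npy",allow_pickle=True).item()
im=s["img"][90:280,140:520,::-1]; cv2.imwrite("pics/w2c.png",cv2.resize(im,(798,399),interpolation=cv2.INTER_CUBIC))
E
```

```text
(no output)
```

View pics/w2c.png

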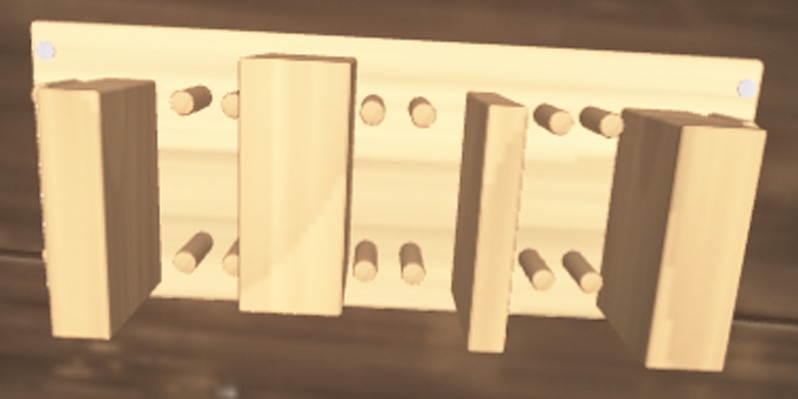

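Crop top faces (crop px): B1 (42,89)-(108,338), B2 (239,57)-(342,316), B3 (482,103)-(503,351), B4 (683,126)-(722,370).

```bash
python3 - <<'E'
from h import *
s=np.load("w2.npy",allow_pickle=True).item()
B=[[(42,89),(100,91),(108,338),(52,336)],[(239,57),(355,60),(342,316),(240,311)],[(482,103),(525,107),(503,351),(469,349)],[(683,126),(765,130),(722,370),(646,367)]]
for b in B:
    P=plane(s,np.array(b)/2.1+[140,90],94)[:,:2]
    ax=(P[0]+P[1]-P[2]-P[3])/2; n=np.array([-ax[1],ax[0]])/np.linalg.norm(ax)
    print(P.mean(0).round(1),"yaw",np.degrees(np.arctan2(ax[1],ax[0])).round(1),"L",np.linalg.norm(ax).round(1),"T",abs((P[0]-P[1])@n).round(1),abs((P[3]-P[2])@n).round(1))
q=sense();print(q["tool_pos"],q["tcp_rot"],q["joint_pos"])
E
```

```text
[484.2 345.7] yaw 1.2 L 88.9 T 19.7 20.8
[500.8 269.2] yaw 2.2 L 89.7 T 38.8 37.3
[492.6 197.4] yaw 3.6 L 88.6 T 14.7 12.7
[492.1 121.6] yaw 2.5 L 88.7 T 28.6 28.8
[477.58986136 236.94690142 424.62214141] [1.79996017e+02 4.99843970e-03 5.28351320e+00] [ 2.08774059e+01 -3.36068708e+00  9.42874791e+01 -2.49258588e-03
  8.90790930e+01  1.05593933e+02]
```

```bash
cat >> h.py <<'E'
def go(x,y,z,yaw):
    "tool-axis shift (after turning first) and turn, in jog units, from the present pose"
    q=sense(); p=np.array(q["tool_pos"]); w=q["tcp_rot"][2]; a=np.radians(yaw)
    d=np.array([x,y,z])-p
    print("turn",round((w-yaw)/60,3),"x",round((d[0]*np.cos(a)+d[1]*np.sin(a))/100,3),"y",round((d[0]*np.sin(a)-d[1]*np.cos(a))/100,3),"z",round(-d[2]/100,3))
E
python3 -m jog '0 0 0 0 0 0.03 0;0.065 0.2 0 0 0 0 0;0.065 0.2 0 0 0 0 0;0 0 0.3 0 0 0 0;0 0 0.4 0 0 0 0'
python3 -m jog '0 0 0.4 0 0 0 0;0 0 0.4 0 0 0 0;0 0 0 0 0 0 0;0 0 0 0 0 0 0'
python3 - <<'E'
from h import *
go(493,197.5,233,3.6)
s=snapshot("wrist"); cv2.imwrite("pics/w3.png",s["img"][:,:,::-1])
E
```

```text
time: 4.18
tool_pos: [493.4, 198.3, 355.4]
tcp_rot: [-180.0, -0.2, 3.5]
ft_force: [0.7, 0.1, 0.4]
finger_gap: 42.6
grip_force: 0.0
time: 4.68
tool_pos: [493.3, 198.6, 276.4]
tcp_rot: [-180.0, -0.1, 3.6]
ft_force: [-0.1, 0.2, 0.5]
finger_gap: 43.3
grip_force: 0.0
turn 0.001 x -0.004 y 0.011 z 0.434
```

View pics/w3.png

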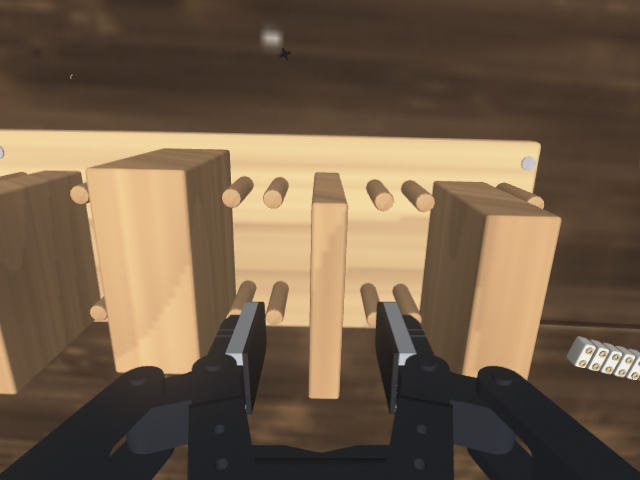

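The pads (inner edges at columns 265 and 377) straddle board_14's top (309–342). Descend and grip.

```bash
python3 -m jog '0 0.01 0.2 0 0 0 0;0 0 0.23 0 0 0 0;0 0 0 0 0 0 1;0 0 0 0 0 0 1;0 0 0 0 0 0 1' 40
python3 -m jog '0 0 0 0 0 0 1;0 0 -0.3 0 0 0 1;0 0 -0.4 0 0 0 1;0 0 -0.4 0 0 0 1;0 0 -0.4 0 0 0 1' 40
python3 - <<'E'
from h import *
go(451,-188,390,-13.5); print(sense()["joint_pos"])
E
```

```text
time: 5.35
tool_pos: [493.5, 197.7, 233.4]
tcp_rot: [-180.0, -0.1, 3.7]
ft_force: [-0.1, 0.4, -1.4]
finger_gap: 13.6
grip_force: 42.1
time: 5.98
tool_pos: [492.6, 197.4, 383.2]
tcp_rot: [-180.0, -0.0, 3.7]
ft_force: [0.3, -0.2, -0.9]
finger_gap: 13.6
grip_force: 42.2
turn 0.286 x 0.495 y 3.845 z -0.068
[ 1.63012784e+01 -2.67778416e+00  9.79464065e+01  2.24060586e-03
  8.47152136e+01  1.02623805e+02]
```

```bash
python3 -m jog '0 0 0 0 0 0.143 1;0 0 0 0 0 0.143 1;0.062 0.4 0 0 0 0 1;0.062 0.5 0 0 0 0 1;0.062 0.5 0 0 0 0 1'
python3 -m jog '0.062 0.5 0 0 0 0 1;0.062 0.5 0 0 0 0 1;0.062 0.5 0 0 0 0 1;0.062 0.5 0 0 0 0 1;0.062 0.445 0 0 0 0 1'
python3 -m jog '0 0 0.4 0 0 0 1;0 0 0.3 0 0 0 1;0 0 0 0 0 0 1;0 0 0 0 0 0 1'
python3 - <<'E'
from h import *
go(451,-188,241,-13.5); print(sense()["joint_pos"])
s=snapshot("wrist"); cv2.imwrite("pics/w4.png",s["img"][:,:,::-1]);np.save("w4.npy",s,allow_pickle=True)
E
```

```text
time: 6.6
tool_pos: [477.8, 55.9, 381.9]
tcp_rot: [-180.0, -0.0, -13.4]
ft_force: [0.3, -0.2, -0.3]
finger_gap: 13.3
grip_force: 42.1
time: 7.22
tool_pos: [450.9, -189.7, 382.1]
tcp_rot: [180.0, -0.0, -13.5]
ft_force: [0.7, -0.3, -1.0]
finger_gap: 13.3
grip_force: 42.1
time: 7.72
tool_pos: [451.8, -188.1, 313.1]
tcp_rot: [180.0, -0.1, -13.5]
ft_force: [-0.1, 0.4, -0.1]
finger_gap: 13.5
grip_force: 42.1
turn 0.001 x -0.008 y 0.001 z 0.721
[-2.86078521e+01 -6.27378995e+00  1.08831012e+02  2.73221803e-03
  7.73548822e+01  7.48606899e+01]
```

View pics/w4.png

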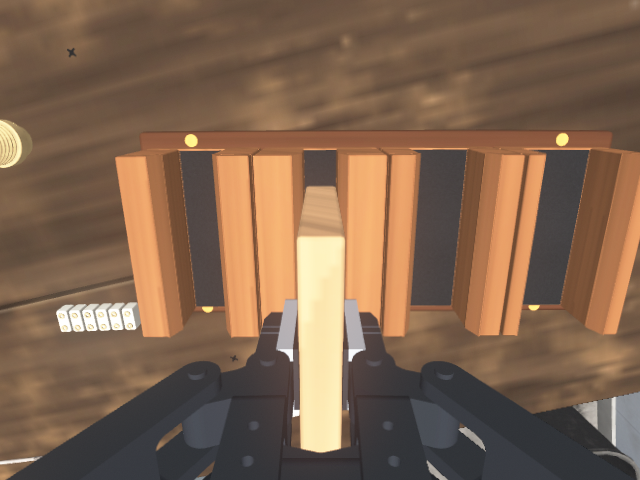

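Board_14's lower end (columns 308–337) lines up with the slot (305–337). Lower it.

```bash
python3 -m jog '0 0 0.25 0 0 0 1;0 0 0.25 0 0 0 1;0 0 0.15 0 0 0 1;0 0 0.06 0 0 0 1;0 0 0 0 0 0 1'
```

```text
time: 8.4
tool_pos: [452.0, -188.3, 241.9]
tcp_rot: [180.0, -0.1, -13.5]
ft_force: [0.5, -0.7, -0.4]
finger_gap: 13.4
grip_force: 42.3
```

```bash
python3 -m jog '0 0 0.01 0 0 0 1;0 0 0.01 0 0 0 1;0 0 0 0 0 0 1'
```

```text
time: 8.78
tool_pos: [452.1, -188.3, 241.2]
tcp_rot: [180.0, -0.1, -13.5]
ft_force: [-7.1, 3.5, 15.1]
finger_gap: 13.6
grip_force: 44.7
```

Floor contact (15 N). Release, retreat.

```bash
python3 -m jog '0 0 -0.01 0 0 0 0;0 0 0 0 0 0 0;0 0 0 0 0 0 0;0 0 -0.3 0 0 0 0;0 0 -0.4 0 0 0 0'
python3 -m jog '0 0 -0.4 0 0 0 0;0 0 0 0 0 0 0'
python3 - <<'E'
from h import *
go(484.2,345.7,340,2)
s=snapshot("wrist"); cv2.imwrite("pics/w5.png",s["img"][:,:,::-1])
E
```

```text
time: 9.4
tool_pos: [450.7, -187.7, 309.0]
tcp_rot: [-179.9, 0.2, -13.5]
ft_force: [0.5, 0.0, 0.5]
finger_gap: 42.7
grip_force: 0.0
time: 9.65
tool_pos: [452.5, -188.6, 353.6]
tcp_rot: [179.9, -0.4, -13.5]
ft_force: [0.5, -0.6, -0.0]
finger_gap: 42.7
grip_force: 0.0
turn -0.258 x 0.503 y -5.329 z 0.136
```

View pics/w5.png

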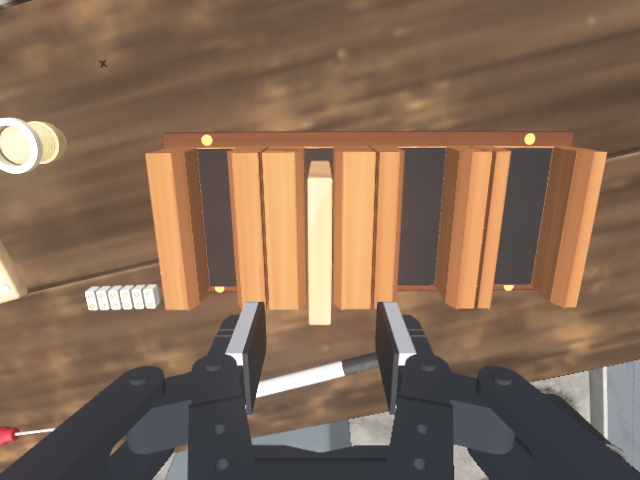

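Board_14 stands in its slot (rows 178–324, column 319). Next is board_22.

```bash
python3 - <<'E'
from h import *
s=snapshot("wrist"); P=plane(s,[[319,178],[319,324]],102); print(P.round(1),P.mean(0).round(1),"slot 451,-188.3")
E
python3 -m jog '0 0 0 0 0 -0.13 0;0 0 0 0 0 -0.13 0;0.05 -0.45 0 0 0 0 0;0.05 -0.56 0 0 0 0 0;0.05 -0.56 0 0 0 0 0'
python3 -m jog '0.05 -0.56 0 0 0 0 0;0.05 -0.56 0 0 0 0 0;0.05 -0.56 0 0 0 0 0;0.05 -0.56 0 0 0 0 0;0.05 -0.56 0 0 0 0 0'
python3 -m jog '0.05 -0.5 0 0 0 0 0;0.05 -0.45 0 0 0 0 0;0 0 0 0 0 0 0;0 0 0 0 0 0 0'
python3 - <<'E'
from h import *
go(484.2,345.7,233,2)
s=snapshot("wrist"); cv2.imwrite("pics/w6.png",s["img"][:,:,::-1]);np.save("w6.npy",s,allow_pickle=True)
E
```

```text
[[ 493.4 -197.7  102. ]
 [ 408.2 -177.2  102. ]] [ 450.8 -187.5  102. ] slot 451,-188.3
time: 10.38
tool_pos: [459.8, -29.1, 347.6]
tcp_rot: [-180.0, 0.2, 2.1]
ft_force: [1.4, 1.0, 0.8]
finger_gap: 43.0
grip_force: 0.0
time: 11.0
tool_pos: [474.4, 251.9, 347.6]
tcp_rot: [179.9, 0.2, 2.1]
ft_force: [0.7, 0.6, 0.2]
finger_gap: 42.6
grip_force: 0.0
time: 11.5
tool_pos: [481.2, 345.1, 347.6]
tcp_rot: [179.9, 0.2, 2.2]
ft_force: [0.6, -0.1, -0.1]
finger_gap: 42.3
grip_force: 0.0
turn 0.003 x 0.03 y -0.004 z 1.146
```

View pics/w6.png

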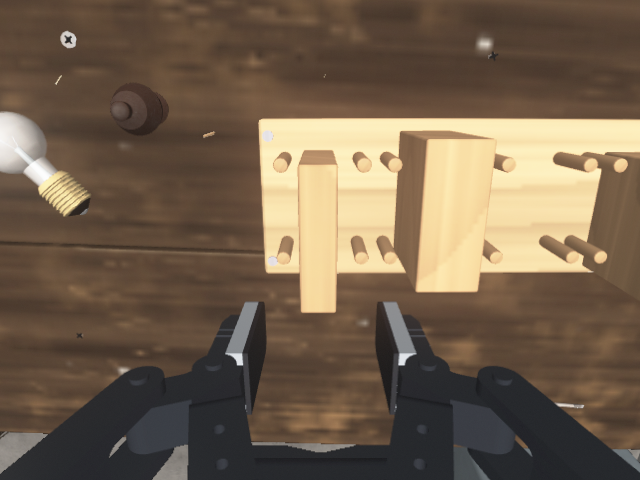

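Board_22 is centred at column 318 between the pads (265–377). Descend and grip.

```bash
python3 -m jog '0.03 0 0.3 0 0 0 0;0 0 0.4 0 0 0 0;0 0 0.3 0 0 0 0;0 0 0.15 0 0 0 0;0 0 0 0 0 0 0' 40
python3 -m jog '0 0 0 0 0 0 1;0 0 0 0 0 0 1;0 0 0 0 0 0 1;0 0 0 0 0 0 1' 45
python3 -m jog '0 0 -0.3 0 0 0 1;0 0 -0.4 0 0 0 1;0 0 -0.4 0 0 0 1;0 0 -0.4 0 0 0 1;0 0 0 0 0 0 1'
python3 - <<'E'
from h import *
s=np.load("w6.npy",allow_pickle=True).item(); print(plane(s,[[317.5,164],[318,312]],94).round(1))
go(468,-116,380,-13.5)
E
```

```text
time: 12.18
tool_pos: [484.4, 344.7, 233.7]
tcp_rot: [179.9, 0.1, 2.1]
ft_force: [-0.1, -1.2, -0.0]
finger_gap: 42.6
grip_force: 0.0
time: 12.68
tool_pos: [485.4, 346.0, 236.6]
tcp_rot: [-179.9, -0.2, 2.1]
ft_force: [-0.5, -1.0, 6.0]
finger_gap: 21.3
grip_force: 45.2
time: 13.3
tool_pos: [485.5, 346.3, 389.7]
tcp_rot: [-179.8, -0.4, 2.1]
ft_force: [-0.2, -0.0, -1.0]
finger_gap: 21.4
grip_force: 44.5
[[529.1 348.4  94. ]
 [440.2 344.9  94. ]]
turn 0.261 x 0.909 y 4.536 z 0.097
```

```bash
python3 -m jog '0 0 0 0 0 0.13 1;0 0 0 0 0 0.13 1;0.1 0.4 0 0 0 0 1;0.1 0.5 0 0 0 0 1;0.1 0.52 0 0 0 0 1'
python3 -m jog '0.1 0.52 0 0 0 0 1;0.1 0.52 0 0 0 0 1;0.1 0.52 0 0 0 0 1;0.1 0.52 0 0 0 0 1;0.1 0.52 0 0 0 0 1'
python3 -m jog '0.1 0.5 0 0 0 0 1;0 0 0.4 0 0 0 1;0 0 0.3 0 0 0 1;0 0 0 0 0 0 1;0 0 0 0 0 0 1'
python3 - <<'E'
from h import *
go(468,-116.2,244.5,-13.5)
s=snapshot("wrist"); cv2.imwrite("pics/w7.png",s["img"][:,:,::-1])
E
```

```text
time: 13.92
tool_pos: [480.1, 199.3, 383.0]
tcp_rot: [179.9, 0.1, -13.4]
ft_force: [1.5, -0.2, -1.4]
finger_gap: 21.5
grip_force: 44.7
time: 14.55
tool_pos: [468.0, -65.5, 383.4]
tcp_rot: [-180.0, 0.1, -13.5]
ft_force: [0.7, 0.1, -1.6]
finger_gap: 21.3
grip_force: 44.7
time: 15.18
tool_pos: [467.0, -114.8, 315.3]
tcp_rot: [-180.0, -0.0, -13.5]
ft_force: [-0.7, -0.2, -1.9]
finger_gap: 21.1
grip_force: 44.7
turn 0.001 x 0.013 y 0.011 z 0.708
```

View pics/w7.png

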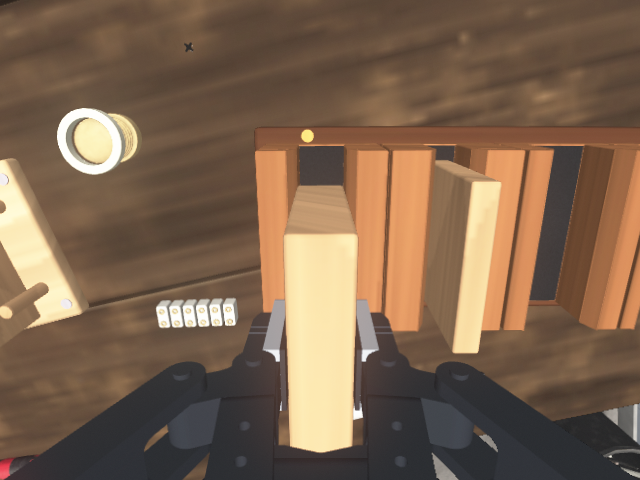

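Aligned: the slot at columns 300–345 matches the board's lower end. Lower it.

```bash
python3 -m jog '0.013 0.01 0.25 0 0 0 1;0 0 0.25 0 0 0 1;0 0 0.15 0 0 0 1;0 0 0.05 0 0 0 1;0 0 0 0 0 0 1'
python3 -m jog '0 0 0.015 0 0 0 1;0 0 0 0 0 0 1'
```

```text
time: 15.85
tool_pos: [468.3, -116.3, 245.6]
tcp_rot: [180.0, -0.1, -13.5]
ft_force: [0.3, -0.4, -0.5]
finger_gap: 21.5
grip_force: 44.8
time: 16.1
tool_pos: [468.5, -116.4, 244.6]
tcp_rot: [180.0, -0.1, -13.5]
ft_force: [-1.0, 1.2, 5.1]
finger_gap: 21.3
grip_force: 45.6
```

```bash
python3 -m jog '0 0 0.008 0 0 0 1;0 0 0 0 0 0 0;0 0 0 0 0 0 0;0 0 -0.3 0 0 0 0;0 0 -0.4 0 0 0 0'
python3 -m jog '0 0 -0.4 0 0 0 -0.25;0 0 0 0 0 0 -0.25'
python3 - <<'E'
from h import *
go(492.1,121.6,345,2.5)
s=snapshot("wrist"); cv2.imwrite("pics/w8.png",s["img"][:,:,::-1])
E
```

```text
time: 16.73
tool_pos: [467.2, -116.0, 311.8]
tcp_rot: [-180.0, 0.2, -13.5]
ft_force: [-0.9, -1.1, -0.4]
finger_gap: 43.0
grip_force: 0.0
time: 16.98
tool_pos: [469.1, -116.7, 356.4]
tcp_rot: [180.0, -0.4, -13.5]
ft_force: [1.2, -0.1, -0.6]
finger_gap: 53.2
grip_force: 0.0
turn -0.266 x 0.334 y -2.37 z 0.114
```

View pics/w8.png

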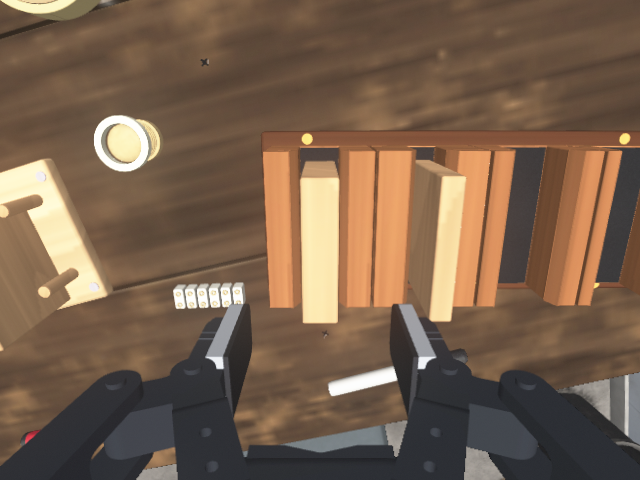

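Boards 22 and 14 both stand in their slots, with tops at the same level (rows 177–322). Next is board_30.

```bash
python3 -m jog '0 0 0 0 0 -0.133 -0.25;0 0 0 0 0 -0.133 -0.25;0.066 -0.4 0 0 0 0 -0.25;0.066 -0.5 0 0 0 0 -0.25;0.066 -0.5 0 0 0 0 -0.25'
python3 -m jog '0.066 -0.5 0 0 0 0 -0.25;0.066 -0.47 0 0 0 0 -0.25;0 0 0.3 0 0 0 -0.25;0 0 0 0 0 0 -0.25;0 0 0 0 0 0 -0.25'
python3 - <<'E'
from h import *
go(492.1,121.6,231,2.5)
s=snapshot("wrist"); im=s["img"]; hsv=cv2.cvtColor(im,cv2.COLOR_RGB2HSV)
r=280; print(im[r,230:420:4].astype(int).max(1).tolist())
print(im[120:360:6,330].astype(int).max(1).tolist())
np.save("w9.npy",s,allow_pickle=True)
E
```

```text
time: 17.65
tool_pos: [481.0, 25.7, 350.5]
tcp_rot: [-180.0, 0.1, 2.4]
ft_force: [1.3, 0.1, 0.5]
finger_gap: 53.0
grip_force: 0.0
time: 18.27
tool_pos: [490.4, 121.5, 322.0]
tcp_rot: [180.0, 0.1, 2.4]
ft_force: [-0.7, -0.5, 0.4]
finger_gap: 53.7
grip_force: 0.0
turn -0.001 x 0.017 y 0.0 z 0.91
[248, 248, 248, 248, 243, 248, 248, 248, 248, 248, 248, 248, 244, 248, 249, 249, 215, 240, 238, 234, 235, 236, 238, 238, 238, 239, 242, 244, 243, 242, 216, 244, 244, 236, 244, 244, 244, 244, 95, 74, 72, 73, 73, 72, 71, 70, 72, 72]
[177, 251, 253, 252, 250, 251, 238, 183, 167, 186, 245, 244, 244, 244, 244, 243, 243, 243, 242, 242, 242, 241, 241, 241, 240, 240, 239, 239, 238, 238, 237, 237, 236, 236, 235, 235, 227, 108, 108, 109]
```

```bash
python3 - <<'E'
from h import *
s=np.load("w9.npy",allow_pickle=True).item(); print(plane(s,[[294,280],[350,280],[322,177],[322,338]],94).round(1))
E
python3 -m jog '0.017 0 0.3 0 0 0 -0.25;0 0 0.4 0 0 0 -0.25;0 0 0.2 0 0 0 -0.25;0 0 0 0 0 0 -0.25;0 0 0 0 0 0 -0.25'
python3 -m jog '0 0 0 0 0 0 1;0 0 0 0 0 0 1;0 0 0 0 0 0 1;0 0 0 0 0 0 1' 50
python3 -m jog '0 0 -0.3 0 0 0 1;0 0 -0.4 0 0 0 1;0 0 -0.4 0 0 0 1;0 0 -0.4 0 0 0 1;0 0 0 0 0 0 1'
python3 - <<'E'
from h import *
go(434,-260.3,380,-13.5)
E
```

```text
[[481.5 135.3  94. ]
 [482.7 106.1  94. ]
 [535.8 123.1  94. ]
 [447.5 119.2  94. ]]
time: 18.95
tool_pos: [493.2, 121.8, 234.1]
tcp_rot: [-180.0, -0.1, 2.4]
ft_force: [-0.0, -0.6, 1.3]
finger_gap: 53.5
grip_force: 0.0
time: 19.45
tool_pos: [493.1, 122.1, 234.1]
tcp_rot: [-180.0, -0.2, 2.5]
ft_force: [-1.6, -1.7, 6.9]
finger_gap: 29.8
grip_force: 49.4
time: 20.08
tool_pos: [493.3, 122.3, 387.0]
tcp_rot: [-180.0, -0.4, 2.5]
ft_force: [-0.0, 1.0, -2.1]
finger_gap: 29.0
grip_force: 50.0
turn 0.266 x 0.316 y 3.859 z 0.07
```

```bash
python3 -m jog '0 0 0 0 0 0.133 1;0 0 0 0 0 0.133 1;0.04 0.4 0 0 0 0 1;0.04 0.5 0 0 0 0 1;0.04 0.5 0 0 0 0 1'
python3 -m jog '0.04 0.5 0 0 0 0 1;0.04 0.5 0 0 0 0 1;0.04 0.5 0 0 0 0 1;0.04 0.5 0 0 0 0 1;0.04 0.46 0 0 0 0 1'
python3 -m jog '0 0 0.4 0 0 0 1;0 0 0.3 0 0 0 1;0 0 0 0 0 0 1;0 0 0 0 0 0 1'
python3 - <<'E'
from h import *
go(434.5,-260.3,242,-13.5)
s=snapshot("wrist"); cv2.imwrite("pics/w10.png",s["img"][:,:,::-1])
E
```

```text
time: 20.7
tool_pos: [470.5, -17.9, 381.0]
tcp_rot: [180.0, 0.1, -13.4]
ft_force: [0.5, -1.8, -2.0]
finger_gap: 29.3
grip_force: 50.1
time: 21.32
tool_pos: [432.6, -262.2, 381.0]
tcp_rot: [-180.0, 0.1, -13.5]
ft_force: [0.9, 0.7, -2.3]
finger_gap: 29.4
grip_force: 50.1
time: 21.82
tool_pos: [433.6, -260.7, 313.0]
tcp_rot: [180.0, -0.0, -13.5]
ft_force: [0.4, 0.4, -1.5]
finger_gap: 29.6
grip_force: 50.3
turn 0.001 x 0.008 y -0.006 z 0.71
```

View pics/w10.png

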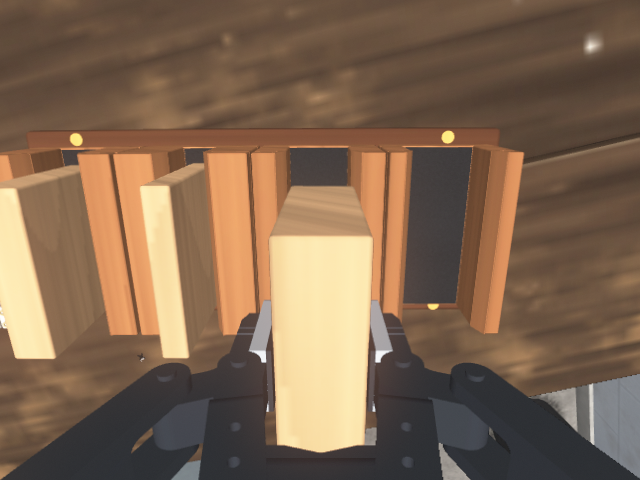

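The slot is at columns 290–349 and the board's lower end at about 290–357, within the bevel. Shift 1 mm and lower.

```bash
python3 -m jog '0.008 -0.012 0.25 0 0 0 1;0 0 0.25 0 0 0 1;0 0 0.14 0 0 0 1;0 0 0.05 0 0 0 1;0 0 0 0 0 0 1'
python3 -m jog '0 0 0.015 0 0 0 1;0 0 0 0 0 0 1'
```

```text
time: 22.5
tool_pos: [434.8, -259.9, 244.1]
tcp_rot: [180.0, -0.0, -13.5]
ft_force: [-0.0, 0.2, -1.8]
finger_gap: 29.6
grip_force: 50.4
time: 22.75
tool_pos: [434.7, -259.9, 242.5]
tcp_rot: [180.0, -0.1, -13.5]
ft_force: [0.7, 0.0, -1.6]
finger_gap: 29.4
grip_force: 50.4
```

```bash
python3 -m jog '0 0 0.01 0 0 0 1;0 0 0.005 0 0 0 1;0 0 0 0 0 0 1'
```

```text
time: 23.12
tool_pos: [434.7, -260.1, 242.1]
tcp_rot: [180.0, -0.0, -13.5]
ft_force: [-6.3, 2.9, 10.5]
finger_gap: 29.4
grip_force: 52.0
```

```bash
python3 -m jog '0 0 0 0 0 0 -0.25;0 0 0 0 0 0 -0.25;0 0 -0.2 0 0 0 -0.25;0 0 -0.4 0 0 0 -0.25;0 0 -0.4 0 0 0 -0.5'
python3 -m jog '0 0 -0.15 0 0 0 -0.5;0 0 0 0 0 0 -0.5'
python3 - <<'E'
from h import *
go(500,269.2,345,2.5)
E
```

```text
time: 23.75
tool_pos: [434.3, -259.6, 341.0]
tcp_rot: [-180.0, 0.0, -13.5]
ft_force: [0.2, -1.4, 0.0]
finger_gap: 64.0
grip_force: 0.0
time: 24.0
tool_pos: [434.7, -260.0, 356.0]
tcp_rot: [180.0, -0.1, -13.5]
ft_force: [-0.3, -0.2, -0.4]
finger_gap: 63.9
grip_force: 0.0
turn -0.266 x 0.883 y -5.258 z 0.11
```

```bash
python3 -m jog '0 0 0 0 0 -0.133 -0.5;0 0 0 0 0 -0.133 -0.5;0.088 -0.45 0 0 0 0 -0.5;0.088 -0.55 0 0 0 0 -0.5;0.088 -0.55 0 0 0 0 -0.5'
python3 -m jog '0.088 -0.55 0 0 0 0 -0.5;0.088 -0.55 0 0 0 0 -0.5;0.088 -0.55 0 0 0 0 -0.5;0.088 -0.55 0 0 0 0 -0.5;0.088 -0.55 0 0 0 0 -0.5'
python3 -m jog '0.088 -0.55 0 0 0 0 -0.5;0.088 -0.4 0 0 0 0 -0.5;0 0 0.3 0 0 0 -0.5;0 0 0 0 0 0 -0.5;0 0 0 0 0 0 -0.5'
python3 - <<'E'
from h import *
go(500,269.2,231,2.5)
s=snapshot("wrist"); im=s["img"]
g=im.astype(int).max(2)
print(g[280,230:420:4].tolist()); print(g[120:360:5,320].tolist()); np.save("w11.npy",s,allow_pickle=True)
E
```

```text
time: 24.62
tool_pos: [453.5, -102.3, 352.8]
tcp_rot: [-179.9, 0.2, 2.4]
ft_force: [1.2, 0.6, 0.4]
finger_gap: 64.0
grip_force: 0.0
time: 25.25
tool_pos: [485.5, 174.6, 352.8]
tcp_rot: [180.0, 0.2, 2.5]
ft_force: [0.3, -0.3, 0.2]
finger_gap: 63.6
grip_force: 0.0
time: 25.88
tool_pos: [499.5, 268.0, 324.6]
tcp_rot: [180.0, 0.1, 2.4]
ft_force: [-0.2, -0.3, 0.5]
finger_gap: 64.1
grip_force: 0.0
turn -0.001 x 0.006 y -0.012 z 0.936
[238, 238, 238, 156, 156, 150, 132, 238, 238, 238, 234, 156, 153, 218, 236, 237, 238, 238, 238, 245, 243, 239, 236, 235, 237, 242, 245, 244, 243, 242, 238, 155, 154, 158, 240, 240, 241, 123, 148, 154, 148, 241, 241, 241, 241, 242, 242, 242]
[91, 90, 94, 100, 103, 247, 248, 246, 158, 157, 158, 230, 241, 241, 241, 242, 242, 241, 241, 241, 241, 241, 240, 240, 240, 239, 239, 238, 237, 237, 236, 235, 235, 234, 233, 242, 243, 243, 243, 242, 242, 242, 242, 182, 95, 90, 82, 90]
```

```bash
python3 -m jog '0.006 -0.012 0.3 0 0 0 -0.5;0 0 0.4 0 0 0 -0.5;0 0 0.2 0 0 0 -0.5;0 0 0.02 0 0 0 -0.5;0 0 0 0 0 0 -0.5'
python3 -m jog '0 0 0 0 0 0 1;0 0 0 0 0 0 1;0 0 0 0 0 0 1;0 0 0 0 0 0 1' 60
python3 -m jog '0 0 -0.3 0 0 0 1;0 0 -0.4 0 0 0 1;0 0 -0.4 0 0 0 1;0 0 -0.4 0 0 0 1;0 0 0 0 0 0 1'
python3 - <<'E'
from h import *
s=np.load("w11.npy",allow_pickle=True).item(); print(plane(s,[[282,280],[353,280],[318,175],[318,334]],94).round(1))
go(417,-332.3,380,-13.5)
E
```

```text
time: 26.55
tool_pos: [501.0, 269.9, 235.0]
tcp_rot: [-180.0, -0.1, 2.5]
ft_force: [-0.1, -0.1, 0.6]
finger_gap: 63.9
grip_force: 0.0
time: 27.05
tool_pos: [501.0, 270.0, 235.2]
tcp_rot: [-179.9, -0.2, 2.5]
ft_force: [-0.2, -1.2, 6.5]
finger_gap: 37.0
grip_force: 61.3
time: 27.68
tool_pos: [501.2, 270.3, 388.1]
tcp_rot: [-179.8, -0.4, 2.5]
ft_force: [1.4, -0.2, -2.5]
finger_gap: 37.6
grip_force: 60.9
[[489.  288.1  94. ]
 [490.6 250.6  94. ]
 [545.3 271.4  94. ]
 [457.3 267.8  94. ]]
turn 0.266 x 0.588 y 6.056 z 0.081
```

```bash
python3 -m jog '0 0 0 0 0 0.133 1;0 0 0 0 0 0.133 1;0.05 0.4 0 0 0 0 1;0.05 0.52 0 0 0 0 1;0.05 0.52 0 0 0 0 1'
python3 -m jog '0.05 0.52 0 0 0 0 1;0.05 0.52 0 0 0 0 1;0.05 0.52 0 0 0 0 1;0.05 0.52 0 0 0 0 1;0.05 0.52 0 0 0 0 1'
python3 -m jog '0.05 0.52 0 0 0 0 1;0.05 0.52 0 0 0 0 1;0.05 0.52 0 0 0 0 1;0.05 0.45 0 0 0 0 1;0 0 0 0 0 0 1'
python3 -m jog '0 0 0.4 0 0 0 1;0 0 0.3 0 0 0 1;0 0 0 0 0 0 1;0 0 0 0 0 0 1'
python3 - <<'E'
from h import *
go(417,-332.3,243.1,-13.5)
s=snapshot("wrist"); np.save("w12.npy",s,allow_pickle=True); g=s["img"].astype(int)
print(g[165,250:400:3].max(1).tolist()); print(g[195,250:400:3].max(1).tolist())
E
```

```text
time: 28.3
tool_pos: [480.4, 125.0, 381.6]
tcp_rot: [179.9, 0.1, -13.4]
ft_force: [0.6, -0.2, -1.1]
finger_gap: 37.6
grip_force: 61.3
time: 28.92
tool_pos: [444.0, -133.8, 381.9]
tcp_rot: [-180.0, 0.1, -13.5]
ft_force: [0.1, -0.0, -1.8]
finger_gap: 37.4
grip_force: 61.3
time: 29.55
tool_pos: [416.3, -335.0, 381.5]
tcp_rot: [-180.0, 0.1, -13.7]
ft_force: [0.3, 0.6, -2.2]
finger_gap: 37.3
grip_force: 61.3
time: 30.05
tool_pos: [417.9, -332.2, 314.2]
tcp_rot: [180.0, -0.0, -13.4]
ft_force: [0.1, 0.4, -2.4]
finger_gap: 37.0
grip_force: 61.5
turn 0.001 x -0.008 y 0.003 z 0.711
[99, 130, 206, 215, 219, 221, 205, 148, 147, 145, 136, 100, 71, 71, 72, 70, 70, 69, 70, 70, 70, 69, 68, 69, 68, 69, 68, 68, 68, 67, 70, 65, 68, 69, 69, 96, 111, 147, 153, 154, 179, 205, 213, 219, 220, 213, 84, 83, 80, 68]
[176, 117, 202, 210, 217, 220, 220, 155, 153, 178, 182, 180, 180, 180, 179, 177, 178, 178, 176, 173, 172, 174, 175, 176, 176, 175, 176, 179, 182, 183, 184, 182, 180, 176, 172, 171, 168, 168, 168, 154, 190, 208, 216, 219, 220, 136, 115, 112, 110, 108]
```

```bash
python3 -m jog '-0.005 0 0.25 0 0 0 1;0 0 0.25 0 0 0 1;0 0 0.14 0 0 0 1;0 0 0.05 0 0 0 1;0 0 0 0 0 0 1'
python3 -m jog '0 0 0.015 0 0 0 1;0 0 0.01 0 0 0 1;0 0 0 0 0 0 1'
```

```text
time: 30.72
tool_pos: [417.3, -332.7, 245.1]
tcp_rot: [180.0, -0.0, -13.5]
ft_force: [0.5, 0.0, -0.7]
finger_gap: 37.5
grip_force: 61.6
time: 31.1
tool_pos: [417.4, -332.8, 243.2]
tcp_rot: [179.9, -0.1, -13.5]
ft_force: [-2.8, 0.7, 5.6]
finger_gap: 37.2
grip_force: 62.3
```

Contact at the expected height. Release, lift, and back off to look at the whole row.

```bash
python3 -m jog '0 0 0.005 0 0 0 1;0 0 0 0 0 0 -0.45;0 0 0 0 0 0 -0.45;0 0 -0.2 0 0 0 -0.45;0 0 -0.4 0 0 0 -0.45'
python3 -m jog '0 0 -0.5 0 0 0 -0.45;0 0 -0.5 0 0 0 -0.45;0 -0.5 -0.2 0 0 0 -0.45;0 -0.5 0 0 0 0 -0.45;0 0 0 0 0 0 -0.45'
python3 - <<'E'
from h import *
s=snapshot("wrist"); cv2.imwrite("pics/w13.png",s["img"][:,:,::-1]); np.save("w13.npy",s,allow_pickle=True)
E
```

```text
time: 31.72
tool_pos: [416.3, -331.7, 299.8]
tcp_rot: [-179.9, 0.2, -13.5]
ft_force: [0.2, -0.2, 0.9]
finger_gap: 61.6
grip_force: 0.0
time: 32.35
tool_pos: [441.1, -232.7, 421.9]
tcp_rot: [-180.0, -0.1, -13.3]
ft_force: [-0.3, -0.7, -0.3]
finger_gap: 61.8
grip_force: 0.0
```

View pics/w13.png

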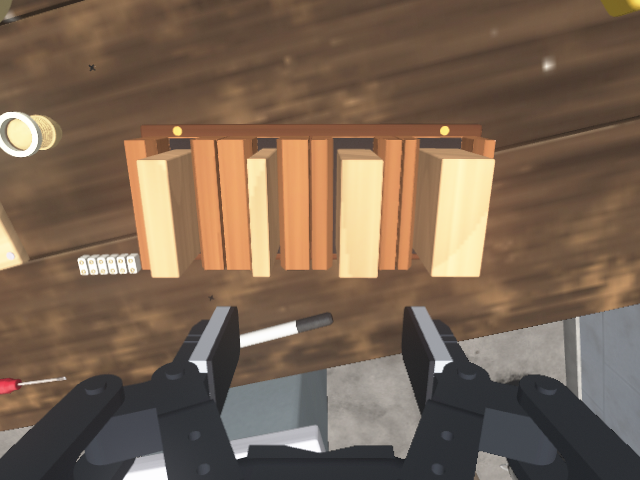

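All four boards stand in their holders, with their near ends aligned at row 276 and far ends at about row 160. The arm is clear of everything.

```bash
python3 -c "
from bench import *
print(hand_in())"
```

```text
the job is handed in; nothing more can be done
None
```

All four boards stand upright in their matching holders, down on the slot floors and about centred by the wrist camera, and the job is handed in after about 32 s of robot time; the hand-in returned no verdict.

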